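# Reload the blank magazine and clip its keeper back in

## Task

Pull the steel keeper bar up out of its spring clips and lay it flat on the bench. Then load every brass blank lying on the bench into the sloping tray of the magazine, in one pile: each lies flat with its long side along the low fence that faces the robot (fence A) and has slid fully home into the low corner, against both fences. When all are in, push the keeper bar back down between the spring clips, an ear in each post's slot, until it sits flat and level on the slot floors; leave the other things on the bench alone.

Things in the scene. Friction and masses are not known exactly. Their poses are not given: they have to be found in the camera images.
- magazine: fixed blank magazine: grey base plate 150 (x) x 206 (y) x 14 mm with a sloping steel tray and two upright aluminium posts at x = -20 mm, y from 80 to 96 mm either side of the middle, 136 mm tall, slotted at the top. Origin: centre of its underside, on the bench; z up. At yaw 0 the low fence of the tray (fence A) faces the robot (-x)
- seat (a point): where the keeper's origin comes when it is home: midway between the posts, level with the slot floors (108 mm up); axes as the magazine's, the keeper lies along y. Each slot is open upward and along y, 24 mm wide (x), 28 deep
- clips (a point): midway between the slot mouths (136 mm up, axes as the magazine's). Both walls of each slot carry a brass spring clip, 14 mm apart at rest, funnel-shaped at the top. They rub on the 18 mm ears: the keeper's weight does not carry it in, it takes a push of up to about 12 N (and about 8 N of pull to come out) and stops dead on the slot floors
- tray: sloping tray on the magazine. Origin: the locating corner, lowest point of its floor. x: uphill along the floor, away from fence A (to 108 mm); y: uphill sideways (to 126); z: square to the floor. It rises 16 degrees along x, 12 along y. Fence A: wall at x = 0, y 0 to 106 mm, with a full-height finger notch from y = 24 to 74; fence B: wall at y = 0, x 0 to 80; both 58 high
- home (a point): on the tray's floor at x = 25, y = 45 mm (tray axes): where the centre of the lowest blank's underside comes when it is home, 90 mm sides along y (fence A); the next ones lie 10 mm higher each along tray z. Floor, fences and blanks are slippery: a blank let go parallel to the floor, even on another blank, slides home by itself
- keeper: steel keeper bar, 0.25 kg: plate 40 (x) x 150 (y) x 8 mm with an ear 18 (x) x 20 (y) x 8 mm in the middle of each end (190 mm long over the ears); dark wooden grip rib on top, 16 (x) x 70 (y) mm, from 8 to 44 mm above the underside. Origin: centre of the underside, z up. Starts clipped in, over the tray, rib up; the bench about x 0.52, y 0.385 m is free to lay it on, along x
- blank1: plain polished brass blank, 90 (x) x 50 (y) x 10 mm, about 0.4 kg. Origin: centre of its underside. Starts flat on the bench; all blanks are alike, three to five are there (None from the start: absent)
- blank2: plain polished brass blank, 90 (x) x 50 (y) x 10 mm, about 0.4 kg. Origin: centre of its underside. Starts flat on the bench; all blanks are alike, three to five are there (None from the start: absent)
- blank3: plain polished brass blank, 90 (x) x 50 (y) x 10 mm, about 0.4 kg. Origin: centre of its underside. Starts flat on the bench; all blanks are alike, three to five are there (None from the start: absent)
- blank4: plain polished brass blank, 90 (x) x 50 (y) x 10 mm, about 0.4 kg. Origin: centre of its underside. Starts flat on the bench; all blanks are alike, three to five are there (None from the start: absent)
- blank5: plain polished brass blank, 90 (x) x 50 (y) x 10 mm, about 0.4 kg. Origin: centre of its underside. Starts flat on the bench; all blanks are alike, three to five are there (None from the start: absent)
- spray_can: bystander: blue spray can with red cap, 52 mm across, 190 mm tall; origin at its underside (middle)
- tub: bystander: white lidded tub, 72 mm across, 85 mm tall; origin at its underside (middle)
- flat_file: bystander: flat hand file with wooden handle, 240 mm long; origin at its underside (middle)
- marker: bystander: white and black marker pen, 130 mm long; origin at its underside (middle)
- bench_block: bystander: steel bench block, 75 x 75 x 24 mm; origin at its underside (middle)
- mandrel: bystander: upright ring mandrel, 60 mm foot, 200 mm tall; origin at its underside (middle)
- pliers: bystander: small pliers with red handles, 135 mm long; origin at its underside (middle)
Not all that is in view belongs to the job. Of the things like the keeper, leave any that is orange; of the rest the larger one is meant.

How it is judged:
By the outcome, as a careful person would: the job done as asked, in the order asked, and still so for the second after the job is handed in, with the robot touching nothing.
Of blank1, blank2, blank3, blank4, blank5 only 3 to 5 are there at a start; the rules pass over those that are not, and their reading is None.
At some moment in a run one of keeper may be knocked a few centimetres aside while the robot is not near it.
It also fails if it takes over 210 s, if anything falls off the work surface, if the arm or the gripper's body presses on something with over 40 N, if the wrist force passes 120 N, or if a joint passes its speed limit or range.

## Robot

A 6-joint arm with a two-finger parallel gripper is mounted at the origin on the work surface. World frame = base frame: x ahead of the robot, y to its left, z up, the work surface at z = 0. Lengths are in m, angles in rad, forces in N, time in s.
With the tool pointing down it reaches from about 0.3 to 0.85 m from the base axis. Payload 4.2 kg.
Tool frame: the origin (TCP) lies at the very end of the fingers, on their centre line; the grasp point (between the pads) lies 19 mm behind it; z points along the fingers, y is the direction in which the jaws open and shut (so a half turn about z gives the same grasp; the last joint's range is limited). The gripper opens to 91 mm and grips with 3 to 60 N. Pads are 32 mm wide; open, the fingers measure 118 mm over their backs; the gripper's body (76 mm by 178 mm) begins 60 mm behind the grasp point.
Start: joints at [-1.141, 0.32, 1.565, -0, 1.257, -0.02], TCP at [0.25, -0.518, 0.214] pointing down, gripper open.
Joint ranges: [-3.11, 3.11], [-0.84, 2.01], [0.21, 2.61], [-1.34, 4.49], [0.05, 2.63], [-2.56, 2.56]. Speed limits (rad/s): [2.57, 2.57, 3.14, 3.14, 3.14, 3.14].

## Interface

Orientations are given as a unit quaternion [w, x, y, z].
In Python, from cell import bot, imaging, workorder gives the robot as it stands. The module is installed in compiled form; this text tells all that it offers.
- The arm moves only by the tool drive_tool, never from a script. Its argument "increments" is a list of rows, each a list of 5 numbers: the shift along the world's x, y, z in cm, then the turn about the world's z in rad, then the finger opening in cm, from 0 to 9.12. A call has 1 to 20 rows; each row is the pose to reach, as a shift and turn from the pose commanded when the call began; what a row does not reach only later rows make up. A row lasts 1/8 s, in which the tool goes at most 62.5 mm and 10.7 degrees, less where a joint would pass 70% of its speed; a pose out of reach is approached as far as the arm can. A call with a gripper value outside its range is refused whole. The fingers move at their own pace and stop on an object; "newtons" is the grip in N (left out, the last holds). Time passes only in rows, so rows that repeat a pose let the fingers close. It gives the time, the measured TCP pose, the force and the opening at its end, in the units of the state.
- bot.observe(): the state, without advancing time (a new reading comes with each control period).
- imaging.get_image(name): name is "side" or "top" or "wrist"; returns the picture (480x640x3 uint8, red, green, blue); there is no depth.
- imaging.camera_model(name): a dict with "K" (3x3 intrinsics, pixels), "extrinsics" (4x4, takes a point from camera to world coordinates); the wrist camera has in their place "tool_from_camera" (4x4, takes a point from camera to tool coordinates, whose origin is the TCP and whose axes are the flange's). Camera axes: x right, y down, z forward; pixel columns grow to the right and rows downward; lengths in m; the calibration is good to about 2 mm. The wrist camera is an equidistant fisheye: a pixel r from the principal point sees the ray r / f radians off the axis. A picture is of the moment at which its call begins: read the wrist's pose just before it. camera_model takes no time and is no camera call.
- workorder.hand_in(): hands the job in, once; it reports no verdict.
Trained networks look in the newest picture that a camera, given by its name, has taken for a name from the list of things; names that differ only in an ending like _2 or _b are one class to them, and where a whole thing is asked for, a point or a joint stands for the part that bears it (a point fixed in the world has none). Each returns a list of dicts, best first, with "conf" (0 to 1); they miss things now and then, are a little off and sometimes report something else, mostly with a low value. They report only what shows in the picture. A call takes as long as a camera call. They do not tell look-alikes from the thing itself.
- imaging.cut_out(camera, name): "mask" (480x640 bool, what is visible of it) and "bbox" ([left, top, width, height] in pixels, round what is visible of it).
- imaging.landmark_of(camera, name): "centre" ([row, column] in pixels: a listed point, or the origin of a listed thing).
The state is a dict: "t": time; "joint_positions": joint angles; "dq": joint speeds; "effort": joint torques, N m; "tcp_pos": TCP position; "ee_rot": TCP orientation; "wrist_force": force on the tool from outside, world axes, zero at the start; "ft_torque": the same for the moment, N m; "grip_width": finger opening in m.
Only numpy, scipy, OpenCV 4.12 (cv2) and the standard library are available. Lean on these libraries where they do the work, as an engineer would, in place of code of your own. Each camera call takes 0.05 s, during which the arm holds its last target. There are 200 camera calls.

## Working session

There is one attempt and no reset: what is moved stays moved. The work goes in short steps, Python scripts to look and compute and a tool call to move; the robot and the scene stay as the last step left them, time stands still between calls to the robot, and variables do not carry over. Pictures are saved under pics/ and viewed, about 12 in all and at most 16, crops included, and the job is handed in when it is done.

Besides the shell and the picture viewer there is one more tool, called after ">>>" as name(argument=value, ...) on one line, values as JSON. drive_tool: Moves the arm, as the interface text tells. Its arguments: {"type":"object","properties":{"increments":{"type":"array","items":{"type":"array","items":{"type":"number"}}},"newtons":{"type":"number"}},"required":["increments"]}

```bash
mkdir -p pics
cat > h.py <<'E'
import numpy as np, cv2
from cell import bot, imaging, workorder
from scipy.spatial.transform import Rotation as R
def snap(cam,fn=None):
    im=imaging.get_image(cam)
    if fn: cv2.imwrite('pics/'+fn,cv2.cvtColor(im,cv2.COLOR_RGB2BGR))
    return im
def ray(cam,row,col):
    m=imaging.camera_model(cam);K=np.array(m['K']);E=np.array(m['extrinsics'])
    d=np.linalg.solve(K,[col,row,1.]);d=E[:3,:3]@d
    return E[:3,3],d/np.linalg.norm(d)
def atz(cam,row,col,z):
    o,d=ray(cam,row,col);return o+d*(z-o[2])/d[2]
def wpose():
    s=bot.observe();T=np.eye(4);q=s['ee_rot'];T[:3,:3]=R.from_quat([q[1],q[2],q[3],q[0]]).as_matrix();T[:3,3]=s['tcp_pos']
    return T@np.array(imaging.camera_model('wrist')['tool_from_camera'])
def wray(row,col,W):
    K=np.array(imaging.camera_model('wrist')['K']);x=(col-K[0,2]);y=(row-K[1,2]);r=np.hypot(x,y);th=r/K[0,0]
    d=np.array([np.sin(th)*x/max(r,1e-9),np.sin(th)*y/max(r,1e-9),np.cos(th)])
    return W[:3,3],W[:3,:3]@d
def tri(rays):
    A=0;b=0
    for o,d in rays:
        P=np.eye(3)-np.outer(d,d);A=A+P;b=b+P@o
    x=np.linalg.solve(A,b);return x,[np.linalg.norm((np.eye(3)-np.outer(d,d))@(x-o)) for o,d in rays]
def proj(cam,p):
    m=imaging.camera_model(cam);c=np.linalg.inv(m['extrinsics'])@np.r_[p,1];u=np.array(m['K'])@c[:3];return u[:2]/u[2]
E
python3 - <<'E'
from h import *
np.set_printoptions(precision=4,suppress=True)
for c in ['top','side']:
    snap(c,c+'0.png')
    for n in ['magazine','seat','clips','tray','home','keeper','blank1']:
        for r in imaging.landmark_of(c,n): print(c,n,round(r['conf'],2),np.round(r['centre'],1))
    print(ray(c,240,320))
E
```

```text
top magazine 0.92 [232.9 354.5]
top seat 0.9 [238.1 355.6]
top clips 0.96 [235.2 360.7]
top tray 0.58 [254.5 374.5]
top home 0.91 [241.  362.1]
top home 0.28 [295.1 322.2]
top keeper 0.84 [333.9 429.9]
top keeper 0.64 [337.2 198.6]
top keeper 0.62 [237.  355.3]
top keeper 0.54 [277.6 277.5]
top blank1 0.98 [223.2 279.5]
top blank1 0.79 [217.7 227.2]
top blank1 0.75 [267.6 208.6]
top blank1 0.69 [265.1 438.2]
top blank1 0.65 [282.  278.7]
(array([ 0.406 , -0.0541,  1.4921]), array([ 0.0969,  0.0049, -0.9953]))
side magazine 0.96 [237.3 315. ]
side seat 0.86 [210.4 322.5]
side clips 0.77 [197.  327.5]
side clips 0.53 [187.2 280.7]
side tray 0.59 [233.  348.9]
side home 0.96 [226.9 331.3]
side keeper 0.96 [465.3 340.7]
side keeper 0.75 [211.1 328.2]
side keeper 0.74 [234.3 464.5]
side blank1 0.94 [350.7 202.9]
side blank1 0.79 [198.4 392.9]
side blank1 0.77 [296.8 250.4]
side blank1 0.64 [326.6 317.7]
side blank1 0.57 [397.8 247.9]
(array([0.1324, 0.6975, 0.8863]), array([ 0.3285, -0.655 , -0.6805]))
```

```bash
ls pics
```

```text
side0.png
top0.png
```

View pics/top0.png

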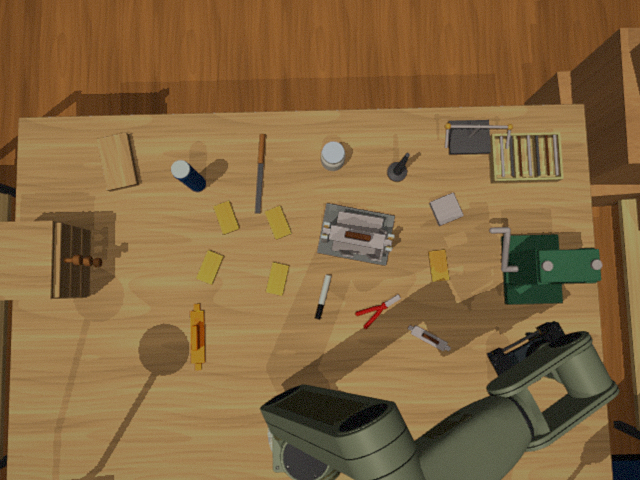

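View pics/side0.png

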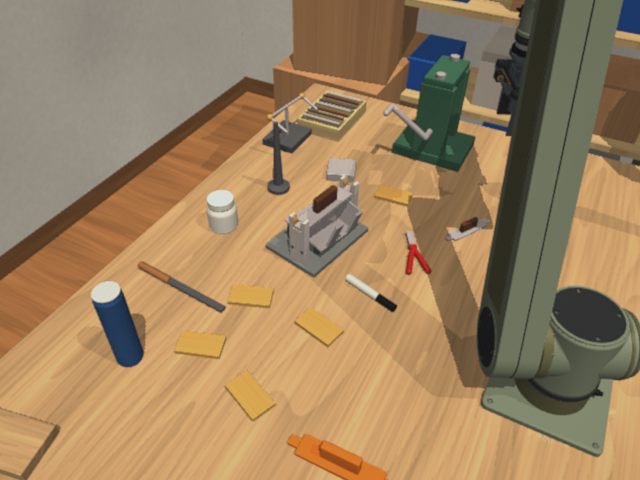

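The top view shows five brass blanks at about (278,222), (227,217), (209,267), (278,279) and (438,265), given as col,row. The magazine with the clipped keeper is at (357,235). The orange look-alike is at (198,336) and a small grey one at (430,337). The side view agrees.

Run:
```python
from h import *
np.set_printoptions(precision=4,suppress=True)
snap('top')
B=[r for r in imaging.cut_out('top','blank1')]
for r in B:
    m=r['mask'].astype(np.uint8);n=m.sum()
    (c,wh,a)=cv2.minAreaRect(np.argwhere(m)[:,::-1].astype(np.float32))
    ctr=np.argwhere(m).mean(0)
    pts=np.array([atz('top',*p,0.010)[:2] for p in np.argwhere(m)])
    C=pts.mean(0);w,v=np.linalg.eigh(np.cov((pts-C).T));yaw=np.arctan2(v[1,1],v[0,1])
    print('top blank',round(r['conf'],2),n,C,'yaw long',round(yaw,3),np.sqrt(12*w))
snap('side')
for r in imaging.cut_out('side','blank1'):
    m=r['mask']
    pts=np.array([atz('side',*p,0.007)[:2] for p in np.argwhere(m)])
    C=pts.mean(0);w,v=np.linalg.eigh(np.cov((pts-C).T));print('side blank',round(r['conf'],2),m.sum(),C,np.arctan2(v[1,1],v[0,1]),np.sqrt(12*w))
for n,p,q in [('mag',(232.9,354.5),(237.3,315)),('seat',(238.1,355.6),(210.4,322.5)),('clips',(235.2,360.7),(197,327.5)),('tray',(254.5,374.5),(233,348.9)),('home',(241,362.1),(226.9,331.3))]:
    print(n,*tri([ray('top',*p),ray('side',*q)]))
for r in imaging.cut_out('top','magazine')[:2]:
    m=r['mask']
    print(r['conf'],m.sum(),r['bbox'])
    c=cv2.minAreaRect(np.argwhere(m)[:,::-1].astype(np.float32));bx=cv2.boxPoints(c)
    P=np.array([atz('top',p[1],p[0],0.014)[:2] for p in bx]);print(P,P.mean(0))
W=wpose();print(W)
```

```text
top blank 0.84 511 [0.4774 0.2796] yaw long 2.791 [0.0489 0.0894]
top blank 0.77 539 [ 0.4672 -0.3899] yaw long -3.027 [0.051 0.09 ]
top blank 0.63 448 [0.6244 0.2304] yaw long -2.871 [0.0458 0.0854]
side blank 0.8 872 [0.6082 0.0763] -2.815831461752263 [0.0571 0.0913]
side blank 0.78 1090 [0.6276 0.2296] -2.852039386705845 [0.0552 0.092 ]
side blank 0.68 993 [0.4409 0.0802] 2.907002338071226 [0.0544 0.0942]Traceback (most recent call last):
  File "<stdin>", line 15, in <module>
  File "h.py", line 13, in atz
    o,d=ray(cam,row,col);return o+d*(z-o[2])/d[2]
        ~~~^^^^^^^^^^^^^
  File "h.py", line 9, in ray
    m=imaging.camera_model(cam);K=np.array(m['K']);E=np.array(m['extrinsics'])
ValueError: time passes only in moves, steps and waits
```

```bash
python3 - <<'E'
s=open('h.py').read()
s=s.replace("def snap","import functools\n@functools.lru_cache(None)\ndef cm(c): return imaging.camera_model(c)\ndef snap",1)
a,b=s.split("def snap",1);s=a+"def snap"+b.replace("imaging.camera_model(","cm(")
open('h.py','w').write(s)
E
python3 - <<'E'
from h import *
np.set_printoptions(precision=4,suppress=True)
for n,p,q in [('mag',(232.9,354.5),(237.3,315)),('seat',(238.1,355.6),(210.4,322.5)),('clips',(235.2,360.7),(197,327.5)),('tray',(254.5,374.5),(233,348.9)),('home',(241,362.1),(226.9,331.3))]:
    x,e=tri([ray('top',*p),ray('side',*q)]);print(n,x,e)
snap('top')
for r in imaging.cut_out('top','magazine')[:2]:
    m=r['mask']
    print(r['conf'],m.sum(),r['bbox'])
    c=cv2.minAreaRect(np.argwhere(m)[:,::-1].astype(np.float32));bx=cv2.boxPoints(c)
    P=np.array([atz('top',p[1],p[0],0.014)[:2] for p in bx]);print(P,P.mean(0))
for r in imaging.cut_out('top','keeper'):
    m=r['mask'];pts=np.array([atz('top',*p,0.13)[:2] for p in np.argwhere(m)])
    C=pts.mean(0);w,v=np.linalg.eigh(np.cov((pts-C).T));print('keeper',r['conf'],C,v[:,1],np.sqrt(12*w))
print(cm('wrist'));print(bot.observe())
E
```

```text
mag [ 0.5693 -0.1486  0.0105] [np.float64(0.0007111063270125667), np.float64(0.0007111063270125906)]
seat [ 0.5465 -0.1442  0.1055] [np.float64(0.002919354768749496), np.float64(0.0029193547687495517)]
clips [ 0.5468 -0.158   0.1346] [np.float64(0.0016806116718367224), np.float64(0.0016806116718366992)]
tray [ 0.5055 -0.2052  0.0064] [np.float64(0.0018062017963148018), np.float64(0.0018062017963149462)]
home [ 0.5398 -0.1687  0.0406] [np.float64(0.0017371604178988624), np.float64(0.001737160417898828)]
0.97 2562 [315.4, 201.6, 79.8, 64.1]
[[ 0.5127 -0.0345]
 [ 0.6607 -0.0665]
 [ 0.615  -0.2738]
 [ 0.4679 -0.24  ]] [ 0.5641 -0.1537]
keeper 0.83 [0.2885 0.2857] [-0.9993 -0.0381] [0.0388 0.1575]
keeper 0.77 [ 0.2701 -0.3295] [0.4942 0.8693] [0.0261 0.1141]
keeper 0.76 [ 0.5439 -0.1469] [0.217  0.9762] [0.0387 0.1689]
{'K': array([[371.6483,   0.    , 317.7996],
       [  0.    , 371.6483, 241.1698],
       [  0.    ,   0.    ,   1.    ]]), 'tool_from_camera': array([[ 0.0003, -0.9647, -0.2634,  0.0748],
       [ 1.    ,  0.0004, -0.0002,  0.0008],
       [ 0.0003, -0.2634,  0.9647, -0.1712],
       [ 0.    ,  0.    ,  0.    ,  1.    ]])}
{'t': 1.15, 'joint_positions': array([-1.141 ,  0.3196,  1.5645,  0.    ,  1.2574, -0.02  ]), 'dq': array([ 0.0011,  0.002 , -0.0001,  0.0004,  0.0012, -0.0009]), 'effort': array([  0.0023, -41.2358, -23.2233,   0.073 ,   0.0378,  -0.    ]), 'tcp_pos': array([ 0.25  , -0.5178,  0.214 ]), 'ee_rot': array([0.0001, 0.9748, 0.223 , 0.    ]), 'wrist_force': array([0.3536, 0.5179, 0.0272]), 'ft_torque': array([0.0171, 0.0489, 0.0215]), 'grip_width': 0.09140844838262002}
```

>>> drive_tool(increments=[[0, 0, 8, 0.15, 9], [3, 4, 10, 0.3, 9], [7, 9, 10, 0.45, 9], [11, 14, 10, 0.6, 9], [15, 19, 10, 0.75, 9], [19, 24, 10, 0.906, 9], [23, 29, 10, 0.906, 9], [26, 31, 10, 0.906, 9], [26, 31, 10, 0.906, 9], [26, 31, 10, 0.906, 9], [26, 31, 10, 0.906, 9]])

```text
t: 2.52
tcp_pos: [0.5092, -0.2087, 0.3141]
ee_rot: [0.0, 0.779, 0.627, -0.0]
wrist_force: [-0.2, 0.3, 1.2]
grip_width: 0.0901
```

```bash
cat > look.py <<'E'
from h import *
import sys,pickle
np.set_printoptions(precision=4,suppress=True)
tag=sys.argv[1];names=sys.argv[2:]
W=wpose();snap('wrist',tag+'.png');out={'W':W}
for n in names:
    out[n]=[(r['conf'],r['centre']) for r in imaging.landmark_of('wrist',n)]
    for c,p in out[n]: print(n,round(c,2),np.round(p,1))
for n in ['keeper','magazine']:
    if n in names:
        out['m_'+n]=[(r['conf'],r['mask']) for r in imaging.cut_out('wrist',n)]
pickle.dump(out,open(tag+'.pkl','wb'))
s=bot.observe();print(s['t'],s['tcp_pos'],s['ee_rot'],s['wrist_force'])
E
python3 look.py w1 seat clips tray home keeper magazine
```

```text
tray 0.71 [197.  312.3]
home 0.97 [162.1 328.3]
keeper 0.69 [147.5 341.4]
keeper 0.64 [  9.4 220.4]
magazine 0.84 [146.1 350.4]
2.975 [ 0.5099 -0.208   0.314 ] [0.0001 0.779  0.627  0.    ] [-0.0927  0.5373  0.4912]
```

View pics/w1.png

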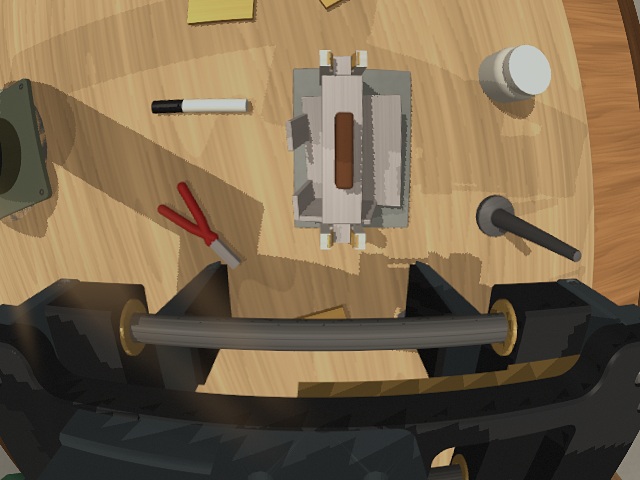

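The wrist view shows the clipped keeper with its brown rib at (344,150). The base plate corners are at about (295,69), (411,71), (408,228) and (294,227), and the jaws line up with the rib.

>>> drive_tool(increments=[[2, 6, 0, 0, 9], [4, 10, 0, 0, 9], [4, 10, 0, 0, 9], [4, 10, 0, 0, 9], [4, 10, 0, 0, 9]])

```text
t: 3.6
tcp_pos: [0.5496, -0.1088, 0.314]
ee_rot: [0.0, 0.779, 0.627, -0.0]
wrist_force: [0.0, 0.7, -0.3]
grip_width: 0.0897
```

```bash
python3 look.py w2 seat clips tray home keeper magazine
cat > rib.py <<'E'
from h import *
import sys,pickle
np.set_printoptions(precision=4,suppress=True)
P=[]
for t in sys.argv[1:]:
    W=pickle.load(open(t+'.pkl','rb'))['W'];im=cv2.imread(f'pics/{t}.png');hsv=cv2.cvtColor(im,cv2.COLOR_BGR2HSV).astype(int);b,g,r=[im[...,i].astype(int) for i in range(3)]
    m=((r>60)&(r<150)&(r-g>35)&(g<90)&(g-b>8)).astype(np.uint8);m[260:]=0
    n,l,st,ce=cv2.connectedComponentsWithStats(m)
    k=[i for i in range(1,n) if st[i,4]>150]
    for i in k: print(t,st[i],ce[i])
    P.append((W,k,l,ce))
    for i in k:
        pts=np.array([ (lambda o,d:(o+d*(.152-o[2])/d[2])[:2])(*wray(*p,W)) for p in np.argwhere(l==i)])
        C=pts.mean(0);w,v=np.linalg.eigh(np.cov((pts-C).T));print('  ',C,'ang',np.arctan2(v[1,1],v[0,1]),np.sqrt(12*w))
E
python3 rib.py w1 w2
```

```text
tray 0.56 [274.8 298.9]
home 0.75 [248.7 317.1]
keeper 0.64 [249.8 324.6]
magazine 0.85 [227.3 335.8]
4.05 [ 0.5499 -0.108   0.314 ] [0.0001 0.779  0.6271 0.    ] [ 0.9858 -0.0943  0.1743]
w1 [ 336  113   16   75 1021] [343.4976 150.4241]
   [ 0.5468 -0.1487] ang 1.3586108946712883 [0.0123 0.0678]
w2 [317 229  14  31 383] [322.9974 242.8903]
   [ 0.5512 -0.1283] ang 1.3004244342314226 [0.0126 0.0279]
```

View pics/w2.png

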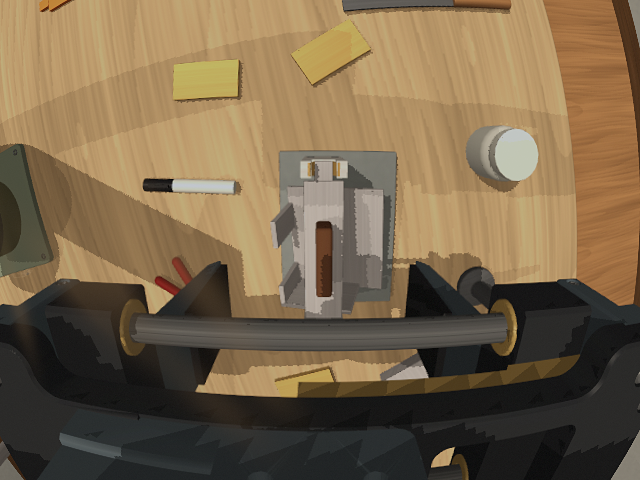

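The rib now spans about rows 222–297 at column 324. Two blanks show at (206,79) and (331,53).

```bash
sed -i 's/m\[260:\]=0/m[302:]=0/' rib.py; python3 rib.py w1 w2
python3 - <<'E'
from h import *
import pickle
np.set_printoptions(precision=4,suppress=True)
W1=pickle.load(open('w1.pkl','rb'))['W'];W2=pickle.load(open('w2.pkl','rb'))['W']
for n,a,b in [('rib',(150.4,343.5),(259,324)),('tray',(197,312.3),(274.8,298.9)),('home',(162.1,328.3),(248.7,317.1)),('keep',(147.5,341.4),(249.8,324.6)),('mag',(146.1,350.4),(227.3,335.8)),('plate TL',(69,295),(152,280)),('plate TR',(71,411),(153,396))]:
    print(n,*tri([wray(*a,W1),wray(*b,W2)]))
pts=[(69,294),(71,411),(228,408.5),(227,294)]
G=np.array([(lambda o,d:(o+d*(.014-o[2])/d[2])[:2])(*wray(*p,W1)) for p in pts]);print(G,G.mean(0))
E
```

```text
w1 [ 336  113   16   75 1021] [343.4976 150.4241]
   [ 0.5468 -0.1487] ang 1.3586108946712883 [0.0123 0.0678]
w2 [317 229  14  68 554] [321.7509 253.7726]
w2 [172 257  20  28 268] [181.2239 269.9515]
   [ 0.5478 -0.1387] ang 1.2672083624954051 [0.0111 0.0646]
   [ 0.4074 -0.1255] ang 1.8102609149245241 [0.0109 0.0283]
rib [ 0.5479 -0.1493  0.1349] [np.float64(6.278232408846736e-05), np.float64(6.278232408835047e-05)]
tray [ 0.5037 -0.2038  0.0121] [np.float64(0.0002963587177109458), np.float64(0.0002963587177109117)]
home [ 0.5353 -0.1634  0.0421] [np.float64(0.002364142677250635), np.float64(0.002364142677250566)]
keep [ 0.5487 -0.1472  0.1102] [np.float64(0.0007927152907608834), np.float64(0.000792715290760831)]
mag [ 0.5656 -0.1503  0.009 ] [np.float64(0.00013576500557404308), np.float64(0.0001357650055742124)]
plate TL [ 0.5179 -0.0386  0.0155] [np.float64(0.0005711824683626972), np.float64(0.0005711824683626292)]
plate TR [ 0.6598 -0.0695  0.0223] [np.float64(0.0003318601383401007), np.float64(0.00033186013834017944)]
[[ 0.5172 -0.0382]
 [ 0.6625 -0.0684]
 [ 0.62   -0.2705]
 [ 0.4722 -0.237 ]] [ 0.568  -0.1535]
```

>>> drive_tool(increments=[[-0.3, -4, 0, 0, 9], [-0.3, -4, -5, 0, 6], [-0.3, -4, -10, 0, 5], [-0.3, -4, -15, 0, 5], [-0.3, -4, -17.5, 0, 5], [-0.3, -4, -19, 0, 5], [-0.3, -4, -19, 0, 5], [-0.3, -4, -19, 0, 0.5], [-0.3, -4, -19, 0, 0.5], [-0.3, -4, -19, 0, 0.5], [-0.3, -4, -19, 0, 0.5], [-0.3, -4, -19, 0, 0.5], [-0.3, -4, -19, 0, 0.5]], newtons=40)

```text
t: 5.68
tcp_pos: [0.5471, -0.1479, 0.1245]
ee_rot: [0.0, 0.779, 0.627, 0.0]
wrist_force: [-0.6, -0.3, 4.2]
grip_width: 0.0156
```

>>> drive_tool(increments=[[0, 0, 1, 0, 0.5], [0, 0, 2, 0, 0.5], [0, 0, 3, 0, 0.5], [0, 0, 4, 0, 0.5], [0, 0, 6, 0, 0.5], [0, 0, 8, 0, 0.5], [0, 0, 8, 0, 0.5], [0, 0, 8, 0, 0.5]])

```text
t: 6.68
tcp_pos: [0.5465, -0.1477, 0.2035]
ee_rot: [-0.0, 0.779, 0.627, -0.0]
wrist_force: [0.1, -0.7, -1.8]
grip_width: 0.0157
```

Run:
```python
from h import *
snap('side','s1.png'); snap('top','t1.png'); s=bot.observe(); print(s['wrist_force'],s['ft_torque'])
for c in ['top']:
  for r in imaging.cut_out(c,'blank1'):
    m=r['mask'];pts=np.array([atz(c,*p,0.010)[:2] for p in np.argwhere(m)])
    C=pts.mean(0);w,v=np.linalg.eigh(np.cov((pts-C).T));print(c,round(r['conf'],2),m.sum(),C,round(np.arctan2(v[1,1],v[0,1]),3),np.sqrt(12*w))
a=cv2.imread('pics/side0.png')[100:480,100:500];b=cv2.imread('pics/s1.png')[100:480,100:500]
cv2.imwrite('pics/s1c.png',b)
```

```text
[-0.07147282 -0.30029576 -2.37028788] [-0.00212385 -0.07929229  0.01881758]
top 0.96 529 [0.47856539 0.27936959] 2.721 [0.05076949 0.08885233]
top 0.85 532 [ 0.46641601 -0.39027942] -3.085 [0.05061502 0.08900504]
top 0.84 534 [0.44044811 0.08071537] 2.927 [0.05050988 0.08970808]
top 0.83 512 [0.62470864 0.23031281] -2.797 [0.04961128 0.09054739]
top 0.7 530 [0.60682273 0.07876724] -2.762 [0.05059848 0.09071395]
```

View pics/s1c.png

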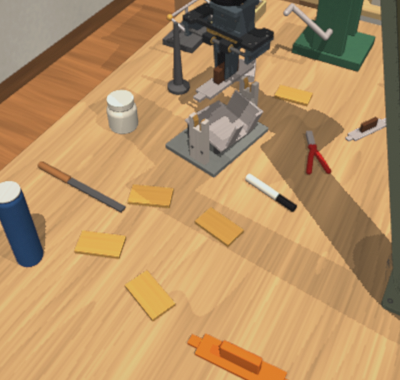

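The side view shows the keeper clear of the posts in the gripper. The tray is open and the five blanks are where they were.

>>> drive_tool(increments=[[0, 0, 5, 0, 0.5], [0, 2, 9, 0.1, 0.5], [0, 6, 9, 0.26, 0.5], [0, 11, 9, 0.43, 0.5], [0, 16, 9, 0.6, 0.5], [0, 21, 9, 0.77, 0.5], [0, 26, 9, 0.94, 0.5], [0, 31, 9, 1.11, 0.5], [0, 36, 9, 1.28, 0.5], [0, 41, 9, 1.45, 0.5], [-1, 46, 9, 1.62, 0.5], [-2.65, 51, 9, 1.785, 0.5], [-2.65, 54.3, 9, 1.785, 0.5], [-2.65, 54.3, 9, 1.785, 0.5], [-2.65, 54.3, 5, 1.785, 0.5], [-2.65, 54.3, 0, 1.785, 0.5], [-2.65, 54.3, -5, 1.785, 0.5], [-2.65, 54.3, -10, 1.785, 0.5], [-2.65, 54.3, -14, 1.785, 0.5], [-2.65, 54.3, -16, 1.785, 0.5]])

```text
t: 9.32
tcp_pos: [0.5193, 0.3927, 0.0408]
ee_rot: [-0.002, 0.001, 1.0, -0.002]
wrist_force: [0.4, 0.7, -1.1]
grip_width: 0.0157
```

>>> drive_tool(increments=[[0, 0, 0, 0, 0.5], [0, 0, -1.5, 0, 0.5], [0, 0, -2.2, 0, 0.5], [0, 0, -2.6, 0, 0.5], [0, 0, -2.7, 0, 0.5], [0, 0, -2.7, 0, 0.5]])

```text
t: 10.07
tcp_pos: [0.5207, 0.3953, 0.0173]
ee_rot: [0.0, 0.0, 1.0, 0.0]
wrist_force: [0.7, 0.4, -2.3]
grip_width: 0.0157
```

>>> drive_tool(increments=[[0, 0, -0.1, 0, 0.5], [0, 0, -0.2, 0, 0.5], [0, 0, -0.2, 0, 0.5]])

```text
t: 10.45
tcp_pos: [0.5208, 0.3955, 0.0165]
ee_rot: [0.001, 0.0, 1.0, 0.0]
wrist_force: [-1.5, -0.3, 5.2]
grip_width: 0.0157
```

>>> drive_tool(increments=[[0, 0, 0.1, 0, 4], [0, 0, 0.1, 0, 4], [0, 0, 0.1, 0, 4], [0, 0, 2, 0, 4], [0, 0, 5, 0, 4], [0, -3, 11, -0.15, 6], [0, -7, 17, -0.3, 9], [-2, -11, 23, -0.42, 9], [-4, -15, 30, -0.42, 9], [-4, -20, 32, -0.42, 9], [-4, -20, 32, -0.42, 9], [-4, -20, 32, -0.42, 9], [-4, -20, 32, -0.42, 9]])

```text
t: 12.08
tcp_pos: [0.4803, 0.1956, 0.3339]
ee_rot: [-0.001, 0.209, 0.978, -0.0]
wrist_force: [0.2, 0.2, 0.9]
grip_width: 0.09
```

```bash
python3 look.py w3 blank1 keeper home tray
cat > yel.py <<'E'
from h import *
import sys,pickle
np.set_printoptions(precision=4,suppress=True)
t=sys.argv[1];z=float(sys.argv[2]) if len(sys.argv)>2 else .01
W=pickle.load(open(t+'.pkl','rb'))['W'];im=cv2.imread(f'pics/{t}.png')
h,s,v=cv2.split(cv2.cvtColor(im,cv2.COLOR_BGR2HSV))
m=((h>=20)&(h<=32)&(s>120)&(v>110)).astype(np.uint8)
m=cv2.morphologyEx(m,cv2.MORPH_OPEN,np.ones((3,3)))
n,l,st,ce=cv2.connectedComponentsWithStats(m)
for i in range(1,n):
    if st[i,4]<500: continue
    pts=np.array([(lambda o,d:(o+d*(z-o[2])/d[2])[:2])(*wray(*p,W)) for p in np.argwhere(l==i)])
    c,wh,a=cv2.minAreaRect((pts*1000).astype(np.float32))
    if wh[0]<wh[1]: a+=90;wh=wh[::-1]
    print(st[i],np.round(ce[i],1),'ctr',np.array(c)/1000,'size',np.round(wh,1),'ang',round(np.deg2rad(a),3))
E
python3 yel.py w3
```

```text
blank1 0.66 [206.6 232.2]
blank1 0.63 [304.3 281.4]
blank1 0.62 [277.8 381.2]
blank1 0.61 [173.2 373.8]
blank1 0.39 [165.9 459.9]
keeper 0.76 [169.1 459.4]
keeper 0.63 [ 28.2 337.6]
12.375 [0.4804 0.1957 0.3341] [-0.0007  0.2084  0.978  -0.0004] [-0.2651 -0.4787  0.9467]
[ 356  140   37   66 2379] [374.4 172.3] ctr [0.4805 0.2784] size [88.5 48.7] ang 2.749
[ 350  249   58   61 1926] [379.8 279.1] ctr [0.6262 0.23  ] size [90.5 49.9] ang 0.348
```

View pics/w3.png

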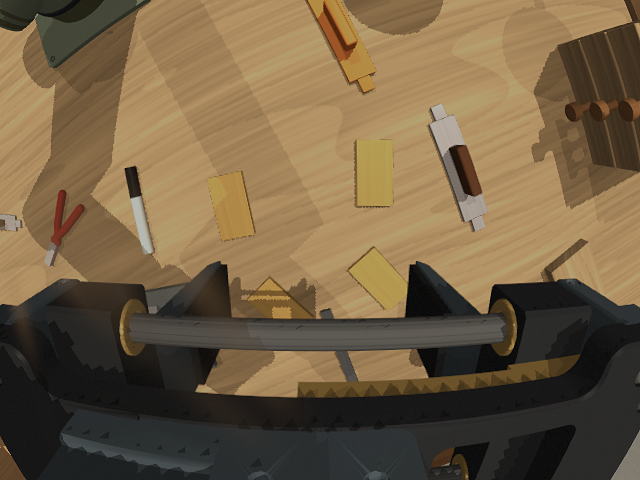

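The keeper lies flat at (458,169). The blanks at (374,173) and (380,279) measure 90x50 mm with the right height plane. I'll take the first one.

>>> drive_tool(increments=[[0, 4, -4, 0.03, 9], [-0.1, 8.35, -8, 0.03, 9], [-0.1, 8.35, -14, 0.03, 9], [-0.1, 8.35, -20, 0.03, 9], [-0.1, 8.35, -25, 0.03, 9], [-0.1, 8.35, -29, 0.03, 9], [-0.1, 8.35, -31.5, 0.03, 9], [-0.1, 8.35, -32.7, 0.03, 9], [-0.1, 8.35, -32.9, 0.03, 9], [-0.1, 8.35, -32.9, 0.03, 4.5], [-0.1, 8.35, -32.9, 0.03, 4.5], [-0.1, 8.35, -32.9, 0.03, 4.5], [-0.1, 8.35, -32.9, 0.03, 4.5], [-0.1, 8.35, -32.9, 0.03, 4.5], [-0.1, 8.35, -32.9, 0.03, 4.5]], newtons=25)

```text
t: 14.25
tcp_pos: [0.4797, 0.2788, 0.0063]
ee_rot: [0.0, 0.194, 0.981, 0.0]
wrist_force: [-0.8, -0.0, 3.1]
grip_width: 0.0493
```

```bash
cat > tray.py <<'E'
import numpy as np
np.set_printoptions(precision=1,suppress=True)
yaw=-.213;c,s=np.cos(yaw),np.sin(yaw);M=np.array([[c,-s,0],[s,c,0],[0,0,1]])
x=np.array([np.cos(np.deg2rad(16)),0,np.sin(np.deg2rad(16))]);sy=np.sin(np.deg2rad(12))
a=-sy*np.tan(np.deg2rad(16));y=np.array([a,np.sqrt(1-a*a-sy*sy),sy]);z=np.cross(x,y);T=np.c_[x,y,z]
home=np.array([536.5,-165.5,41.])
corner=home-M@T@[25,45,0]; print('corner',corner)
# horizontal blank, centre underside p: for layer k choose (tray) clearances 3mm at both fences, 4mm above
K=np.array([[i,j,k] for i in(-25,25) for j in (-45,45) for k in (0,10)],float)
for k in range(5):
    C=K@T   # rows: corner offsets in tray coords (K in mag frame)
    t=-C.min(0)+np.array([3,3,10*k+4])
    p=corner+M@T@t
    # finger footprint at tip 4 mm below underside, mag offsets
    F=np.array([[i,j,-4] for i in (-38.5,-30,-25,25,30,38.5) for j in (-16,16)],float)@T+t
    print(k,'p',p,'tray',t,'fingers tray y',F[:,1].min(),F[:,1].max(),'uphill z min',F[6:,2].min()-10*0)
E
python3 tray.py
```

```text
corner [ 506.3 -203.9   24.8]
0 p [ 532.6 -165.8   61.5] tray [27.  48.4 20.5] fingers tray y 29.67705712730982 65.51015171126684 uphill z min 2.8853687568747652
1 p [ 529.5 -167.3   70.9] tray [27.  48.4 30.5] fingers tray y 29.67705712730982 65.51015171126684 uphill z min 12.885368756874765
2 p [ 526.4 -168.9   80.2] tray [27.  48.4 40.5] fingers tray y 29.67705712730982 65.51015171126684 uphill z min 22.88536875687476
3 p [ 523.3 -170.4   89.6] tray [27.  48.4 50.5] fingers tray y 29.67705712730982 65.51015171126684 uphill z min 32.88536875687476
4 p [ 520.2 -171.9   99. ] tray [27.  48.4 60.5] fingers tray y 29.67705712730982 65.51015171126684 uphill z min 42.88536875687476
```

>>> drive_tool(increments=[[0, 0, 0, 0, 7], [0, 0, -0.3, 0, 7], [0, 0, -0.3, 0, 4.5], [0, 0, -0.3, 0, 4.5], [0, 0, -0.3, 0, 4.5], [0, 0, -0.3, 0, 4.5]])

```text
t: 15.0
tcp_pos: [0.4795, 0.2787, 0.0028]
ee_rot: [-0.0, 0.194, 0.981, 0.0]
wrist_force: [0.7, -0.2, -1.4]
grip_width: 0.0501
```

>>> drive_tool(increments=[[0, 0, 4, 0, 4.5], [0, 0, 10, 0, 4.5], [0, -3, 16, -0.1, 4.5], [0, -8, 22, -0.25, 4.5], [1, -13, 27, -0.41, 4.5], [2, -18, 30, -0.58, 4.5], [3, -23, 30, -0.75, 4.5], [4, -28, 30, -0.92, 4.5], [4, -33, 30, -1.09, 4.5], [4, -38, 30, -1.25, 4.5], [3, -43, 30, -1.394, 4.5], [3, -48, 30, -1.394, 4.5], [3, -48.5, 30, -1.394, 4.5], [3, -48.5, 30, -1.394, 4.5], [3, -48.5, 30, -1.394, 4.5]])

```text
t: 16.88
tcp_pos: [0.5094, -0.2051, 0.3028]
ee_rot: [-0.0, 0.778, 0.628, 0.0]
wrist_force: [1.1, -0.1, -2.9]
grip_width: 0.0498
```

```bash
python3 look.py w4 tray home seat magazine
python3 - <<'E'
from h import *
snap('side'); 
for n in ['tray','home','seat']:
  print(n,[(round(r['conf'],2),np.round(r['centre'],1)) for r in imaging.landmark_of('side',n)][:2])
im=cv2.imread('pics/w4.png');cv2.imwrite('pics/w4c.png',cv2.resize(im[30:270,200:500],None,fx=2.6,fy=2.4,interpolation=cv2.INTER_CUBIC))
E
```

```text
tray 0.8 [199.3 311.1]
home 0.57 [167.3 333.4]
seat 0.89 [153.8 342.2]
magazine 0.63 [150.1 353.6]
17.175 [ 0.5096 -0.2057  0.3031] [0.0001 0.7783 0.6279 0.0001] [ 0.4686 -0.5004 -3.2115]
tray [(0.76, array([229.4, 350. ]))]
home [(0.98, array([229.7, 332.3])), (0.42, array([225.4, 225.2]))]
seat [(0.78, array([206.8, 325.8]))]
```

View pics/w4c.png

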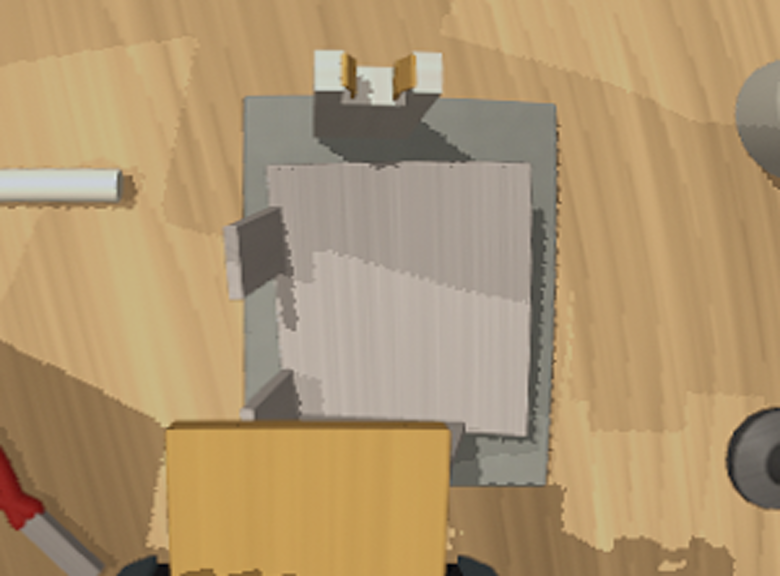

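The crop shows the open tray: far uphill corner at (404,98) in full-image pixels, (303,99) at x=0, y=126, and (402,212) at x=108, y=0. The finger notch lies between the two fence A pieces. I'll fit the tray to these points.

Run:
```python
from h import *
import pickle
from tray import M,T
from scipy.optimize import least_squares
np.set_printoptions(precision=2,suppress=True)
W=pickle.load(open('w4.pkl','rb'))['W'];K=np.array(cm('wrist')['K'])
def wp(p):
    c=np.linalg.inv(W)@np.r_[p/1000,1];r=np.hypot(c[0],c[1]);th=np.arctan2(r,c[2]);return np.array([K[1,2]+K[0,0]*th*c[1]/r,K[0,2]+K[0,0]*th*c[0]/r])
obs=[((108,126,0),(98,404)),((0,126,0),(99,303)),((108,0,0),(211.7,402.3))]
def f(q,show=False):
    r=[]
    for t,o in obs:
        e=wp(q[:3]+M@T@np.array(t,float))-o;r.append(e)
    return np.array(r)
q0=np.array([506.3,-203.9,24.8])
print(f(q0))
s=least_squares(lambda q:np.r_[f(q).ravel(),(q[2]-24.8)/3],q0);print(s.x,f(s.x))
```

```text
corner [ 506.3 -203.9   24.8]
0 p [ 532.6 -165.8   61.5] tray [27.  48.4 20.5] fingers tray y 29.67705712730982 65.51015171126684 uphill z min 2.8853687568747652
1 p [ 529.5 -167.3   70.9] tray [27.  48.4 30.5] fingers tray y 29.67705712730982 65.51015171126684 uphill z min 12.885368756874765
2 p [ 526.4 -168.9   80.2] tray [27.  48.4 40.5] fingers tray y 29.67705712730982 65.51015171126684 uphill z min 22.88536875687476
3 p [ 523.3 -170.4   89.6] tray [27.  48.4 50.5] fingers tray y 29.67705712730982 65.51015171126684 uphill z min 32.88536875687476
4 p [ 520.2 -171.9   99. ] tray [27.  48.4 60.5] fingers tray y 29.67705712730982 65.51015171126684 uphill z min 42.88536875687476
[[ 0.42  1.04]
 [ 0.06  4.54]
 [-4.21  1.18]]
[ 502.55 -204.7    31.66] [[ 0.97 -0.72]
 [ 0.76  1.19]
 [-1.86 -0.51]]
```

>>> drive_tool(increments=[[1.5, 2, 0, 0, 4.5], [3, 4.4, -3, 0, 4.5], [3, 4.4, -8, 0, 4.5], [3, 4.4, -13, 0, 4.5], [3, 4.4, -17, 0, 4.5], [3, 4.4, -20, 0, 4.5], [3, 4.4, -21.5, 0, 4.5], [3, 4.4, -22.5, 0, 4.5], [3, 4.4, -23, 0, 4.5], [3, 4.4, -23, 0, 4.5]])

```text
t: 18.62
tcp_pos: [0.5399, -0.1625, 0.0735]
ee_rot: [0.0, 0.779, 0.628, 0.0]
wrist_force: [-0.3, -0.3, -1.8]
grip_width: 0.0498
```

>>> drive_tool(increments=[[0, 0, -0.2, 0, 4.5], [0, 0, -0.4, 0, 4.5], [0, 0, -0.6, 0, 4.5], [0, 0, -0.6, 0, 4.5]])

```text
t: 19.12
tcp_pos: [0.5394, -0.1623, 0.0668]
ee_rot: [-0.0, 0.779, 0.628, -0.0]
wrist_force: [-0.3, 0.7, -3.6]
grip_width: 0.05
```

>>> drive_tool(increments=[[0, 0, -0.2, 0, 4.5], [0, 0, -0.2, 0, 6.5], [0, 0, -0.2, 0, 6.5], [0, 0, -0.2, 0, 6.5], [0, 0, 1, 0, 6.5], [0, 0, 3, 0, 6.5], [0, 0, 7, 0, 6.5], [0, 0, 12, 0, 6.5], [0, -4, 18, 0, 9], [-2, -7, 20, 0, 9], [-2, -7, 20, 0, 9], [-2, -7, 20, 0, 9]])

```text
t: 20.62
tcp_pos: [0.5191, -0.2316, 0.2667]
ee_rot: [-0.001, 0.779, 0.627, 0.0]
wrist_force: [-0.2, 0.4, 0.1]
grip_width: 0.0903
```

```bash
cat > homechk.py <<'E'
from h import *
import sys,pickle
np.set_printoptions(precision=1,suppress=True)
# brass blob in wrist view -> expressed in tray coords on the plane tray z = h
from tray import M,T
t=sys.argv[1];h=float(sys.argv[2]);W=pickle.load(open(t+'.pkl','rb'))['W'];im=cv2.imread(f'pics/{t}.png')
q=np.array([505.5,-204,26.]);A=M@T
H,S,V=cv2.split(cv2.cvtColor(im,cv2.COLOR_BGR2HSV))
m=((H>=18)&(H<=32)&(S>110)&(V>60)).astype(np.uint8);m=cv2.morphologyEx(m,cv2.MORPH_OPEN,np.ones((3,3)))
n,l,st,ce=cv2.connectedComponentsWithStats(m)
for i in range(1,n):
    if st[i,4]<400: continue
    pts=[]
    for p in np.argwhere(l==i):
        o,d=wray(*p,W);o=A.T@(o*1000-q);d=A.T@d;pts.append((o+d*(h-o[2])/d[2])[:2])
    c,wh,a=cv2.minAreaRect(np.array(pts,np.float32))
    if np.abs(np.array(c)).max()<250: print(st[i],'tray ctr',np.array(c),'size',np.array(wh),'a',a)
E
sed -i 's/^print\|^    print/if 0: &/' tray.py; sed -i 's/if 0:     print/    if 0: print/' tray.py
sed -i "s/; print('corner',corner)//" tray.py
python3 look.py w5 home; python3 homechk.py w5 10
```

```text
home 0.72 [225.5 188.9]
20.725 [ 0.5192 -0.2312  0.2658] [-0.0013  0.7783  0.6279 -0.0003] [-0.611  -0.1273 -0.3931]
[ 291  105   52   86 3835] tray ctr [25.5 46.8] size [89.8 50.3] a 89.82444763183594
```

View pics/w5.png

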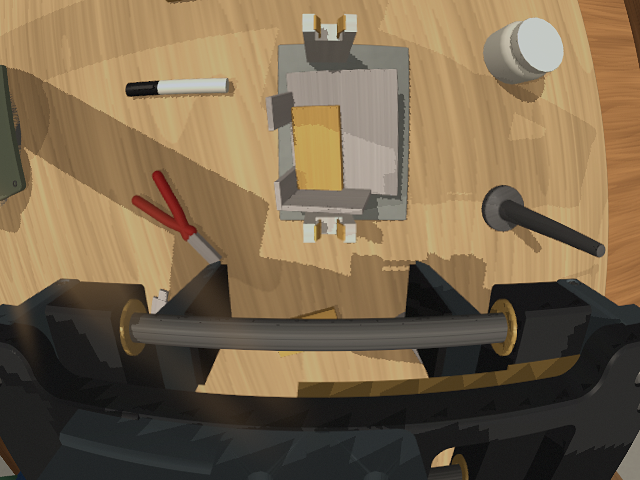

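The first blank lies at home in the low corner, brass at (317,148). Tray coordinates are 25.5, 46.8 against the expected 25, 45, and it is square. Next is the right-hand blank.

>>> drive_tool(increments=[[0, -2, 3, -0.1, 9], [0, -5, 3, -0.27, 9], [-1, -8, 3, -0.44, 9], [-2, -11, 3, -0.61, 9], [-3, -14, 3, -0.78, 9], [-4.5, -15.8, 2, -0.95, 9], [-5.3, -15.8, 0, -1.12, 9], [-5.3, -15.8, -4, -1.266, 9], [-5.3, -15.8, -9, -1.266, 9], [-5.3, -15.8, -15, -1.266, 9], [-5.3, -15.8, -20, -1.266, 9], [-5.3, -15.8, -24, -1.266, 9], [-5.3, -15.8, -25.8, -1.266, 9], [-5.3, -15.8, -26.4, -1.266, 9], [-5.3, -15.8, -26.4, -1.266, 9], [-5.3, -15.8, -26.4, -1.266, 4.5], [-5.3, -15.8, -26.4, -1.266, 4.5], [-5.3, -15.8, -26.4, -1.266, 4.5], [-5.3, -15.8, -26.4, -1.266, 4.5], [-5.3, -15.8, -26.4, -1.266, 4.5]])

```text
t: 23.22
tcp_pos: [0.4667, -0.3907, 0.0033]
ee_rot: [0.0, 0.999, 0.045, 0.0]
wrist_force: [0.2, 0.3, 1.1]
grip_width: 0.0497
```

>>> drive_tool(increments=[[0, 0, 3, 0, 4.5], [0, 0, 9, 0, 4.5], [0, 1, 15, 0.15, 4.5], [1, 4, 20, 0.32, 4.5], [2, 8, 23, 0.49, 4.5], [3, 12, 23, 0.66, 4.5], [5, 16, 23, 0.83, 4.5], [6, 20, 23, 1.0, 4.5], [7, 22.6, 23, 1.17, 4.5], [7, 22.6, 23, 1.266, 4.5], [7, 22.6, 23, 1.266, 4.5], [7, 22.6, 19, 1.266, 4.5], [7, 22.6, 14, 1.266, 4.5], [7, 22.6, 10.5, 1.266, 4.5], [7, 22.6, 8.5, 1.266, 4.5], [7, 22.6, 7.7, 1.266, 4.5], [7, 22.6, 7.3, 1.266, 4.5], [7, 22.6, 7.3, 1.266, 4.5]])

```text
t: 25.48
tcp_pos: [0.5369, -0.1646, 0.0765]
ee_rot: [0.0, 0.779, 0.627, 0.0]
wrist_force: [-0.2, 1.0, -2.4]
grip_width: 0.0498
```

>>> drive_tool(increments=[[0, 0, -0.1, 0, 4.5], [0, 0, -0.1, 0, 6.5], [0, 0, -0.1, 0, 6.5], [0, 0, -0.1, 0, 6.5], [0, 0, 1, 0, 6.5], [0, 0, 3, 0, 6.5], [0, 0, 7, 0, 6.5], [0, 0, 12, 0, 6.5], [0, -4, 18, 0, 9], [-2, -7, 20, 0, 9], [-2, -7, 20, 0, 9], [-2, -7, 20, 0, 9]])

```text
t: 26.98
tcp_pos: [0.5162, -0.2337, 0.2757]
ee_rot: [-0.001, 0.779, 0.627, 0.0]
wrist_force: [0.3, -0.9, 0.2]
grip_width: 0.0896
```

```bash
python3 look.py w6 home; python3 homechk.py w6 20
```

```text
27.075 [ 0.5162 -0.2332  0.2748] [-0.0012  0.7783  0.6279 -0.0003] [ 0.6751 -0.375  -0.0634]
[ 291  104   53   86 3925] tray ctr [25.9 47.1] size [90.6 51.8] a 89.88230895996094
```

>>> drive_tool(increments=[[0, 3, 2, 0.15, 9], [0, 7, 2, 0.32, 9], [-1, 12, 2, 0.49, 9], [-2, 17, 2, 0.66, 9], [-4, 22, 2, 0.83, 9], [-6, 27, 2, 1.0, 9], [-7, 30, 2, 1.17, 9], [-7.6, 31.5, 0, 1.34, 9], [-7.6, 31.5, -4, 1.5, 9], [-7.6, 31.5, -9, 1.56, 9], [-7.6, 31.5, -15, 1.56, 9], [-7.6, 31.5, -21, 1.56, 9], [-7.6, 31.5, -25, 1.56, 9], [-7.6, 31.5, -26.6, 1.56, 9], [-7.6, 31.5, -27.2, 1.56, 9], [-7.6, 31.5, -27.2, 1.56, 9], [-7.6, 31.5, -27.2, 1.56, 4.5], [-7.6, 31.5, -27.2, 1.56, 4.5], [-7.6, 31.5, -27.2, 1.56, 4.5], [-7.6, 31.5, -27.2, 1.56, 4.5]])

```text
t: 29.58
tcp_pos: [0.4407, 0.0807, 0.0042]
ee_rot: [0.0, 0.112, 0.994, 0.0]
wrist_force: [0.5, -0.9, -1.1]
grip_width: 0.0528
```

>>> drive_tool(increments=[[0, 0, 0, 0, 4.5], [0, 0, 0, 0, 4.5], [0, 0, 3, 0, 4.5], [0, 0, 9, 0, 4.5], [0, -1, 15, -0.15, 4.5], [1, -4, 21, -0.32, 4.5], [2, -8, 24, -0.49, 4.5], [3, -12, 24, -0.66, 4.5], [5, -16, 24, -0.83, 4.5], [7, -20, 24, -1.0, 4.5], [9.3, -24, 24, -1.17, 4.5], [9.3, -24.65, 24, -1.34, 4.5], [9.3, -24.65, 24, -1.5, 4.5], [9.3, -24.65, 24, -1.56, 4.5], [9.3, -24.65, 23, -1.56, 4.5]])

```text
t: 31.45
tcp_pos: [0.5334, -0.1659, 0.2331]
ee_rot: [-0.0, 0.778, 0.628, -0.0]
wrist_force: [-0.3, -0.6, -3.9]
grip_width: 0.0493
```

>>> drive_tool(increments=[[0, 0, -4, 0, 4.5], [0, 0, -9, 0, 4.5], [0, 0, -12, 0, 4.5], [0, 0, -13.8, 0, 4.5], [0, 0, -14.6, 0, 4.5], [0, 0, -14.8, 0, 4.5], [0, 0, -14.8, 0, 4.5], [0, 0, -14.8, 0, 6.5], [0, 0, -14.8, 0, 6.5], [0, 0, -14.8, 0, 6.5], [0, 0, -13.5, 0, 6.5], [0, 0, -11, 0, 6.5], [0, 0, -6, 0, 6.5], [0, -4, 0, 0, 9], [-2, -7, 5, 0, 9], [-2, -7, 5, 0, 9], [-2, -7, 5, 0, 9]])

```text
t: 33.58
tcp_pos: [0.5133, -0.2358, 0.2846]
ee_rot: [0.0, 0.779, 0.627, 0.0]
wrist_force: [0.3, -0.5, -0.9]
grip_width: 0.0896
```

```bash
python3 look.py w7 home; python3 homechk.py w7 30
```

```text
33.675 [ 0.513  -0.2349  0.2826] [-0.0013  0.7784  0.6278 -0.0004] [0.7833 0.4686 0.3672]
[ 290  102   51   87 3983] tray ctr [25.9 48. ] size [91.7 52.2] a 88.75391387939453
```

```bash
python3 -c "
import cv2
im=cv2.imread('pics/w7.png');cv2.imwrite('pics/w7c.png',cv2.resize(im[70:240,240:430],None,fx=3.5,fy=3.5,interpolation=cv2.INTER_CUBIC))"
```

```text
(no output)
```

View pics/w7c.png

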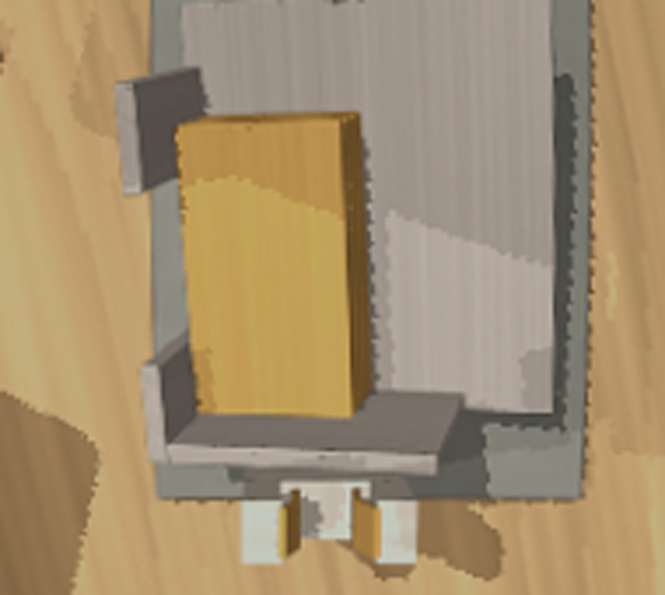

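The crop shows three blanks stacked squarely in the corner against both fences. Next is the fourth.

>>> drive_tool(increments=[[0, 3, 2, -0.1, 9], [1, 7, 2, -0.25, 9], [2, 12, 2, -0.42, 9], [4, 17, 2, -0.59, 9], [6, 22, 2, -0.76, 8], [8, 27, 2, -0.93, 7.5], [9.35, 31.3, 0, -1.007, 7.5], [9.35, 31.3, -4, -1.007, 7.5], [9.35, 31.3, -9, -1.007, 7.5], [9.35, 31.3, -15, -1.007, 7.5], [9.35, 31.3, -21, -1.007, 7.5], [9.35, 31.3, -25.5, -1.007, 7.5], [9.35, 31.3, -27.4, -1.007, 7.5], [9.35, 31.3, -28, -1.007, 7.5], [9.35, 31.3, -28, -1.007, 7.5], [9.35, 31.3, -28, -1.007, 4.5], [9.35, 31.3, -28, -1.007, 4.5], [9.35, 31.3, -28, -1.007, 4.5], [9.35, 31.3, -28, -1.007, 4.5]])

```text
t: 36.05
tcp_pos: [0.6074, 0.0772, 0.0047]
ee_rot: [0.0, 0.985, 0.174, 0.001]
wrist_force: [-0.3, 1.2, 4.2]
grip_width: 0.0497
```

>>> drive_tool(increments=[[0, 0, 0, 0, 4.5], [0, 0, 3, 0, 4.5], [0, 0, 9, 0, 4.5], [0, 0, 15, 0.15, 4.5], [0, -4, 21, 0.32, 4.5], [-2, -8, 24, 0.49, 4.5], [-3, -12, 24, 0.66, 4.5], [-5, -16, 24, 0.83, 4.5], [-6, -20, 24, 1.007, 4.5], [-7.65, -24.45, 24, 1.007, 4.5], [-7.65, -24.45, 24, 1.007, 4.5], [-7.65, -24.45, 24, 1.007, 4.5], [-7.65, -24.45, 20, 1.007, 4.5], [-7.65, -24.45, 15, 1.007, 4.5], [-7.65, -24.45, 12, 1.007, 4.5], [-7.65, -24.45, 10.2, 1.007, 4.5], [-7.65, -24.45, 9.5, 1.007, 4.5], [-7.65, -24.45, 9.4, 1.007, 4.5], [-7.65, -24.45, 9.4, 1.007, 4.5]])

```text
t: 38.42
tcp_pos: [0.5312, -0.1672, 0.0987]
ee_rot: [0.001, 0.778, 0.628, 0.0]
wrist_force: [-0.4, 0.0, -2.6]
grip_width: 0.0496
```

>>> drive_tool(increments=[[0, 0, -0.1, 0, 4.5], [0, 0, -0.2, 0, 4.5], [0, 0, -0.2, 0, 6.5], [0, 0, -0.2, 0, 6.5], [0, 0, -0.2, 0, 6.5], [0, 0, 1, 0, 6.5], [0, 0, 3, 0, 6.5], [0, 0, 7, 0, 6.5], [0, -4, 12, 0, 9], [-2, -7, 18, 0, 9], [-2, -7, 20, 0, 9], [-2, -7, 20, 0, 9], [-2, -7, 20, 0, 9]])

```text
t: 40.05
tcp_pos: [0.51, -0.2367, 0.297]
ee_rot: [-0.001, 0.778, 0.628, -0.0]
wrist_force: [0.7, 0.7, 0.2]
grip_width: 0.0904
```

```bash
python3 look.py w8 home; python3 homechk.py w8 40
```

```text
40.15 [ 0.51   -0.2366  0.2962] [-0.0015  0.7784  0.6278 -0.0007] [-0.7632 -0.3153 -0.4155]
[ 292  102   53   88 3955] tray ctr [27.7 48.3] size [92.9 55.2] a 88.95708465576172
```

>>> drive_tool(increments=[[0, 4, 2, 0.17, 9], [1, 8, 2, 0.35, 9], [2, 12, 2, 0.53, 9], [3, 16, 2, 0.71, 9], [4, 20, 2, 0.89, 9], [5, 24, 2, 1.07, 9], [6, 28, 2, 1.25, 9], [7, 32, 2, 1.43, 9], [8, 36, 2, 1.61, 9], [9, 40, 2, 1.79, 8], [10, 44, 2, 1.97, 7.5], [11.55, 46.7, 0, 2.129, 7.5], [11.55, 46.7, -3, 2.129, 7.5], [11.55, 46.7, -8, 2.129, 7.5], [11.55, 46.7, -13, 2.129, 7.5], [11.55, 46.7, -18, 2.129, 7.5], [11.55, 46.7, -22, 2.129, 7.5]])

```text
t: 42.28
tcp_pos: [0.6241, 0.2296, 0.0741]
ee_rot: [-0.002, -0.172, 0.985, -0.0]
wrist_force: [0.3, 0.3, -0.8]
grip_width: 0.075
```

>>> drive_tool(increments=[[0, 0, -3.5, 0, 7.5], [0, 0, -6, 0, 7.5], [0, 0, -7.2, 0, 7.5], [0, 0, -7.5, 0, 7.5], [0, 0, -7.5, 0, 7.5], [0, 0, -7.5, 0, 4.5], [0, 0, -7.5, 0, 4.5], [0, 0, -7.5, 0, 4.5], [0, 0, -7.5, 0, 4.5]])

```text
t: 43.4
tcp_pos: [0.6263, 0.2298, 0.0036]
ee_rot: [0.0, -0.171, 0.985, 0.0]
wrist_force: [-1.5, 0.5, 3.0]
grip_width: 0.05
```

>>> drive_tool(increments=[[0, 0, 3, 0, 4.5], [0, 0, 9, 0, 4.5], [0, 0, 15, -0.1, 4.5], [0, -3, 21, -0.27, 4.5], [-1, -7, 25, -0.44, 4.5], [-2, -11, 25, -0.62, 4.5], [-3, -15, 25, -0.8, 4.5], [-4, -19, 25, -0.98, 4.5], [-5, -23, 25, -1.16, 4.5], [-6, -27, 25, -1.34, 4.5], [-7, -31, 25, -1.52, 4.5], [-8, -35, 25, -1.7, 4.5], [-9, -38, 25, -1.88, 4.5], [-9.6, -39.8, 25, -2.06, 4.5], [-9.6, -39.8, 24, -2.129, 4.5], [-9.6, -39.8, 23, -2.129, 4.5], [-9.6, -39.8, 22, -2.129, 4.5]])

```text
t: 45.52
tcp_pos: [0.5297, -0.168, 0.2218]
ee_rot: [-0.001, 0.778, 0.628, -0.0]
wrist_force: [-0.0, 1.4, -4.2]
grip_width: 0.0499
```

>>> drive_tool(increments=[[0, 0, -4, 0, 4.5], [0, 0, -8, 0, 4.5], [0, 0, -10.3, 0, 4.5], [0, 0, -11.4, 0, 4.5], [0, 0, -11.8, 0, 4.5], [0, 0, -11.8, 0, 4.5], [0, 0, -11.8, 0, 4.5]])

```text
t: 46.4
tcp_pos: [0.5307, -0.1685, 0.106]
ee_rot: [0.001, 0.779, 0.628, 0.001]
wrist_force: [-0.6, -0.0, -3.8]
grip_width: 0.0497
```

>>> drive_tool(increments=[[0, 0, -0.1, 0, 4.5], [0, 0, -0.2, 0, 4.5], [0, 0, -0.2, 0, 4.5], [0, 0, -0.2, 0, 6.5], [0, 0, -0.2, 0, 6.5], [0, 0, -0.2, 0, 6.5], [0, 0, 1, 0, 6.5], [0, 0, 3, 0, 6.5], [0, 0, 7, 0, 6.5], [0, -4, 12, 0, 9], [-2, -7, 18, 0, 9], [-2, -7, 20, 0, 9], [-2, -7, 20, 0, 9], [-2, -7, 20, 0, 9]])

```text
t: 48.15
tcp_pos: [0.5095, -0.2378, 0.3039]
ee_rot: [-0.001, 0.778, 0.628, -0.0]
wrist_force: [-0.1, 0.4, -0.2]
grip_width: 0.09
```

```bash
python3 look.py w9 home; python3 homechk.py w9 50;  python3 -c "
import cv2
im=cv2.imread('pics/w9.png');cv2.imwrite('pics/w9c.png',cv2.resize(im[60:240,240:430],None,fx=3.3,fy=3.3,interpolation=cv2.INTER_CUBIC))"
```

```text
48.25 [ 0.5095 -0.2376  0.3032] [-0.0015  0.7784  0.6278 -0.0007] [-0.3338  0.072  -0.624 ]
[ 289  102   56   89 4082] tray ctr [29.2 48.7] size [93.7 57.9] a 89.5693588256836
```

View pics/w9c.png

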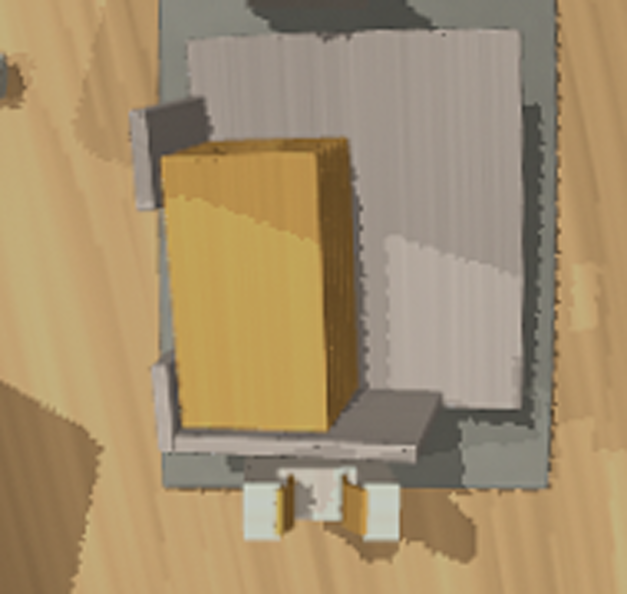

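The crop shows all five blanks in one square pile against both fences. Next I locate the keeper again.

>>> drive_tool(increments=[[0, 4, 3, 0.17, 9], [0, 9, 3, 0.34, 9], [0, 14, 3, 0.51, 9], [0, 19, 3, 0.68, 9], [-1, 24, 3, 0.85, 9], [-1, 29, 3, 1.02, 9], [-2, 34, 3, 1.19, 9], [-2.5, 39, 3, 1.36, 9], [-2.9, 43.3, 3, 1.53, 9], [-2.9, 47, 3, 1.7, 9], [-2.9, 47, 3, 1.785, 9], [-2.9, 47, 3, 1.785, 9], [-2.9, 47, 3, 1.785, 9]])

```text
t: 49.88
tcp_pos: [0.4808, 0.2315, 0.3343]
ee_rot: [-0.001, 0.001, 1.0, -0.0]
wrist_force: [-0.3, 0.8, 0.9]
grip_width: 0.0896
```

```bash
python3 look.py w10 keeper
python3 - <<'E'
from h import *
np.set_printoptions(precision=4,suppress=True)
snap('top')
for r in imaging.cut_out('top','keeper'):
    m=r['mask'];pts=np.array([atz('top',*p,0.012)[:2] for p in np.argwhere(m)])
    C=pts.mean(0);w,v=np.linalg.eigh(np.cov((pts-C).T));print('top keeper',r['conf'],m.sum(),C,np.arctan2(v[1,1],v[0,1]),np.sqrt(12*w))
E
```

```text
keeper 0.91 [225.1 434.1]
keeper 0.65 [ 53.6 381.8]
50.025 [0.481  0.2313 0.3349] [-0.0001  0.0005  1.      0.    ] [ 0.0353 -0.3996 -0.2384]
top keeper 0.54 66 [0.3454 0.3253] 2.812684148667274 [0.0202 0.0271]
top keeper 0.49 110 [0.4475 0.3931] 2.8208355589954195 [0.0295 0.0351]
top keeper 0.26 2868 [ 0.5727 -0.1476] 1.4519345164547572 [0.1538 0.2207]
```

View pics/w10.png

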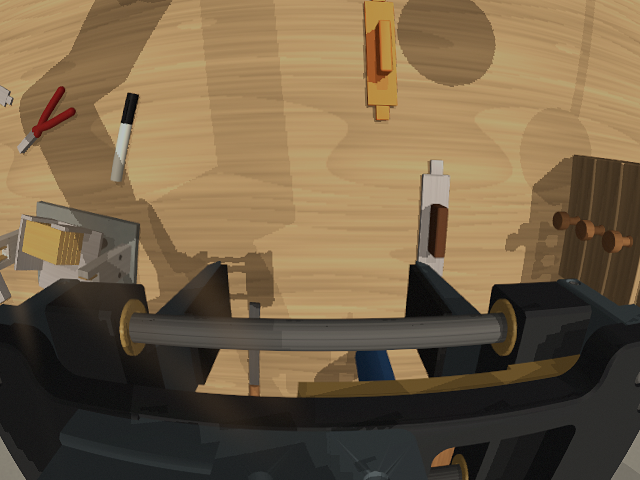

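Run:
```python
from h import *
import pickle
np.set_printoptions(precision=4,suppress=True)
W=pickle.load(open('w10.pkl','rb'))['W']
f=lambda p,z:(lambda o,d:(o+d*(z-o[2])/d[2])[:2])(*wray(*p,W))
for n,p,z in [('ear tip',(160.5,436),.008),('plate L',(175,422),.008),('plate R',(175,450),.008),('plate L far',(255,418.5),.008),('rib',(231,438.5),.044),('lmk',(225,434),0)]: print(n,f(p,z))
im=cv2.imread('pics/w10.png');cv2.imwrite('pics/w10c.png',cv2.resize(im[145:285,390:480],None,fx=4.2,fy=4.2,interpolation=cv2.INTER_CUBIC))
```

```text
ear tip [0.4279 0.3935]
plate L [0.4487 0.374 ]
plate R [0.4472 0.4153]
plate L far [0.5634 0.3757]
rib [0.5191 0.3908]
lmk [0.5208 0.3984]
```

View pics/w10c.png

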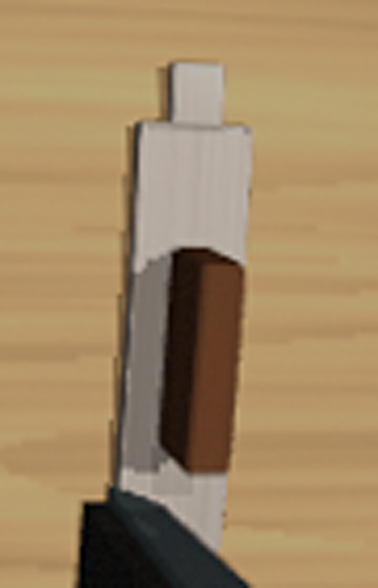

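The crop shows the keeper still flat where I laid it, with the rib top at about (441,233), so its centre is near (0.521, 0.395).

>>> drive_tool(increments=[[2, 6, 0, 0, 6], [4, 12, 0, 0, 6], [4, 16.35, -3, 0, 6], [4, 16.35, -9, 0, 6], [4, 16.35, -15, 0, 6], [4, 16.35, -21, 0, 6], [4, 16.35, -26, 0, 6], [4, 16.35, -29.5, 0, 6], [4, 16.35, -31.2, 0, 6], [4, 16.35, -31.7, 0, 6], [4, 16.35, -31.7, 0, 6], [4, 16.35, -31.7, 0, 0.5], [4, 16.35, -31.7, 0, 0.5], [4, 16.35, -31.7, 0, 0.5], [4, 16.35, -31.7, 0, 0.5], [4, 16.35, -31.7, 0, 0.5], [4, 16.35, -31.7, 0, 0.5], [4, 16.35, -31.7, 0, 0.5]], newtons=55)

```text
t: 52.38
tcp_pos: [0.521, 0.3952, 0.018]
ee_rot: [-0.0, -0.0, 1.0, 0.0]
wrist_force: [-0.1, 0.1, 0.4]
grip_width: 0.0155
```

>>> drive_tool(increments=[[0, 0, 3, 0, 0.5], [0, 0, 9, 0, 0.5], [0, 0, 15, 0, 0.5], [0, 0, 21, -0.05, 0.5], [0, -3, 27, -0.2, 0.5], [0, -7, 30, -0.37, 0.5], [0, -12, 30, -0.54, 0.5], [0, -17, 30, -0.71, 0.5], [0, -22, 30, -0.88, 0.5], [0, -27, 30, -1.05, 0.5], [0, -32, 30, -1.22, 0.5], [1, -37, 30, -1.39, 0.5], [2, -42, 30, -1.56, 0.5], [2.6, -47, 30, -1.73, 0.5], [2.6, -51, 28, -1.785, 0.5], [2.6, -54.3, 24, -1.785, 0.5], [2.6, -54.3, 20, -1.785, 0.5], [2.6, -54.3, 17, -1.785, 0.5], [2.6, -54.3, 17, -1.785, 0.5], [2.6, -54.3, 17, -1.785, 0.5]])

```text
t: 54.88
tcp_pos: [0.5477, -0.148, 0.1891]
ee_rot: [0.001, 0.779, 0.628, 0.001]
wrist_force: [0.5, 0.4, -0.7]
grip_width: 0.016
```

```bash
python3 look.py w11 seat keeper
python3 - <<'E'
from h import *
a=snap('side','s2.png')[120:300,240:430]
b=cv2.imread('pics/w11.png')[130:330,200:440]
a=cv2.cvtColor(a,cv2.COLOR_RGB2BGR)
cv2.imwrite('pics/c11.png',np.hstack([cv2.resize(a,(400,379)),cv2.resize(b,(400,379))]))
E
```

```text
keeper 0.85 [281.7 318.2]
keeper 0.39 [291.6 517. ]
55.075 [ 0.5478 -0.1479  0.1894] [0.0012 0.7785 0.6277 0.0008] [ 0.1899  0.7619 -2.5119]
```

View pics/c11.png

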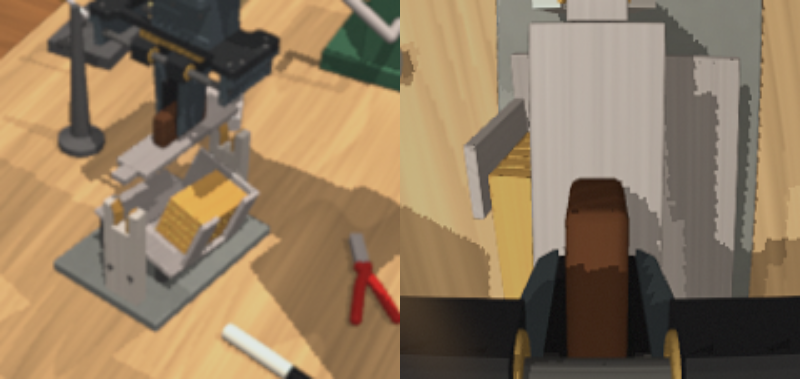

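The picture shows the keeper held level above the posts with its ears over the slots, and the pile undisturbed. Now I push it in.

>>> drive_tool(increments=[[-0.05, 0, -1.5, 0, 0.5], [-0.05, 0, -3, 0, 0.5], [-0.05, 0, -3.5, 0, 0.5], [-0.05, 0, -4, 0, 0.5], [-0.05, 0, -4.5, 0, 0.5], [-0.05, 0, -4.5, 0, 0.5]])

```text
t: 55.88
tcp_pos: [0.5469, -0.148, 0.1437]
ee_rot: [0.001, 0.779, 0.628, 0.0]
wrist_force: [-0.3, 0.1, 3.7]
grip_width: 0.0157
```

>>> drive_tool(increments=[[0, 0, -0.5, 0, 0.5], [0, 0, -1, 0, 0.5], [0, 0, -1.4, 0, 0.5], [0, 0, -1.6, 0, 0.5], [0, 0, -1.6, 0, 0.5]])

```text
t: 56.5
tcp_pos: [0.5466, -0.1478, 0.1265]
ee_rot: [-0.0, 0.779, 0.628, -0.0]
wrist_force: [1.1, 0.2, -0.5]
grip_width: 0.016
```

>>> drive_tool(increments=[[0, 0, -0.1, 0, 0.5], [0, 0, -0.2, 0, 0.5], [0, 0, -0.3, 0, 0.5], [0, 0, -0.3, 0, 0.5]])

```text
t: 57.0
tcp_pos: [0.5467, -0.1479, 0.126]
ee_rot: [0.001, 0.779, 0.628, 0.0]
wrist_force: [-2.7, 0.7, 11.7]
grip_width: 0.0154
```

>>> drive_tool(increments=[[0, 0, -0.15, 0, 0.5], [0, 0, -0.3, 0, 0.5], [0, 0, -0.3, 0, 0.5]])

```text
t: 57.38
tcp_pos: [0.5467, -0.1479, 0.1259]
ee_rot: [0.001, 0.779, 0.628, 0.001]
wrist_force: [-7.0, 1.3, 27.7]
grip_width: 0.0159
```

>>> drive_tool(increments=[[0, 0, 0.4, 0, 0.5], [0, 0, 0.5, 0, 3], [0, 0, 0.5, 0, 4], [0, 0, 0.5, 0, 4], [0, 0, 2, 0, 4], [0, 0, 6, 0, 5], [0, -4, 12, 0, 9], [-2, -8, 17, 0, 9], [-4, -9, 19, 0, 9], [-4, -9, 19, 0, 9], [-4, -9, 19, 0, 9]])

```text
t: 58.75
tcp_pos: [0.5065, -0.2372, 0.3104]
ee_rot: [-0.0, 0.779, 0.628, 0.0]
wrist_force: [-0.8, 0.0, 0.2]
grip_width: 0.0901
```

```bash
python3 look.py w12 seat keeper; python3 rib.py w12
python3 - <<'E'
from h import *
a=cv2.cvtColor(snap('side','s3.png'),cv2.COLOR_RGB2BGR)[120:300,240:430]
b=cv2.imread('pics/w12.png')[20:260,230:470]
cv2.imwrite('pics/c12.png',np.hstack([cv2.resize(a,(400,379)),cv2.resize(b,(379,379))]))
E
```

```text
keeper 0.68 [119.9 339.2]
58.95 [ 0.5066 -0.2369  0.3096] [-0.0012  0.7782  0.628  -0.0004] [-0.2863 -0.0546 -0.8798]
w12 [ 333   81   16   76 1017] [340.2901 118.9135]
   [ 0.5467 -0.1488] ang 1.3563797507853608 [0.012  0.0673]
```

View pics/c12.png

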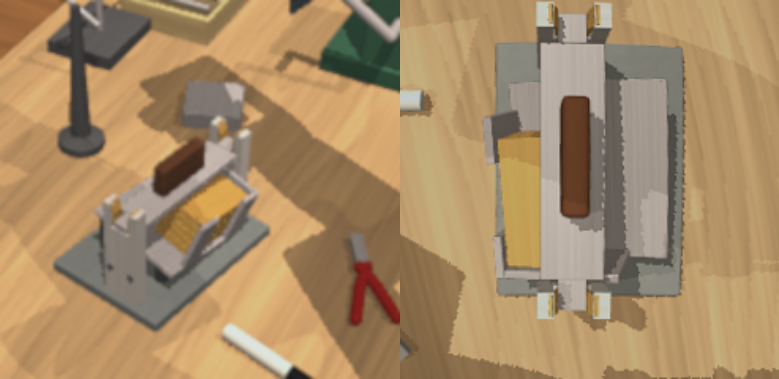

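The side and wrist views show the keeper down between the clips, level, an ear in each slot. The five-blank pile beneath is still against both fences, and the rib's position matches its starting reading within 0.2 mm.

```bash
python3 -c "
from cell import workorder
print(workorder.hand_in())"
```

```text
the job is handed in; nothing more can be done
None
```

The job is done and handed in at about 59 s of the 210 s allowed. I pulled the keeper out and laid it flat on the bench, loaded all five blanks into the tray in one pile, and pushed the keeper back into its clips.

**Keeper:**
- On the push it stopped dead at 0.126 m tool height, exactly as expected, and stayed there at 28 N.
- After release the rib was at (0.5467, -0.1488), yaw 1.356. The first reading was (0.5468, -0.1487), yaw 1.359.
- The last pictures show it level with an ear in each slot. I judged level by eye and by the stop height, and did not measure it separately.

**Blanks:**
- The pictures show the pile square in the low corner against both fences.
- The measured centre was 0.5 to 4 mm off nominal, drifting uphill with each layer. I put that down to the pile's side faces being counted in the blob; the pictures show no gap at the fences.

**Weaker checks:**
- The networks' readings of the tray corner disagreed with the tray geometry by 1–2 cm in height. I used the home point and a fit to the tray edges instead, which left up to 2 pixels of error.
- One top-view search for the resting keeper gave only fragments, so I relied on the wrist camera, which showed it had not moved.

I left the other things on the bench alone, including the orange and the small look-alike keepers.

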